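# Dock a circuit board and shut the test cover

### The job

Push the board carriage sideways along its rails until it is fully home in the contact block, and then push the raised cover over and down until it is fully shut above the board. Only push, with the fingertips on the outside of the carriage and cover: do not touch the circuit board or the rubber strips under the cover, and leave the two knurled posts and the jar standing where they are.

Things in the scene. Friction and masses are not known exactly. Their poses are not given: they have to be found in the camera images.
- station: fixed test station: dark base plate 250 (x) by 420 (y) mm, top at z 12.5 mm; origin under its centre on the bench, z up, yaw varies. All directions and y, z values below are in its frame. Two rails along y. At y 100 to 130 mm stands a black contact block, 110 mm wide in x, top at z 58 mm, with the cover hinged on it. The carriage goes home towards +y, against the block.
- carriage (a joint): distance of the carriage from home in m: 0 home at a hard stop, growing towards the station's -y, range 0 to 0.12; starts 0.05 to 0.11. Friction about 2 N, no spring: it stays where left. The carriage is an aluminium tray 110 (x) by 120 (y) mm; its upright end wall on the -y side is 110 mm wide, 10 mm thick, from z 18.5 to 54.5 mm.
- carriage_push (a point): middle of the outer (-y) face of the carriage's end wall, 36.5 mm above the bench: the place to push, towards the station's +y. Moves with the carriage; at home it lies at station x = 0, y = -30 mm. Nothing stands on the plate in its way behind it.
- cover (a joint): opening angle in rad: 0 shut at a hard stop (level over the docked carriage), pi/2 upright, range 0 to 1.9; starts 1.1 to 1.6. A stiff hinge (0.14 N m) holds it at any angle, no spring. The cover is a flat grey frame with clear window, solid all over, 110 mm wide, 130 mm hinge to free edge, 6 mm thick. Its outer face is on top when shut and faces the station's +y when upright.
- cover_hinge (a point): middle of the cover's hinge line (parallel to the station's x), in the plane of the cover's inner face: station x 0, y 115 mm, z 64 mm; does not move on the station. Shut, the cover reaches from here 130 mm towards the station's -y, its top at z 70 mm.
- cover_edge (a point): middle of the cover's free edge on its outer face, 130 mm from the hinge line. Moves with the cover.
- board: green circuit board 94 x 100 mm with components up to 19 mm high, clipped in the carriage, 4 mm from its end wall; origin under its middle, at z 25.5 mm. Must not be touched.
- cover_pad: rubber hold-down strips 4 mm thick on the underside of the cover, along its sides and free edge; origin on the hinge. Must not be touched.
- post_a: knurled steel terminal post, 22 mm across, 42 mm tall, standing loose on the base plate 85 to 105 mm off the plate's long centre line (y axis); origin under its centre. Leave standing.
- post_b: knurled brass terminal post of the same size, loose likewise. Leave standing.
- flux_jar: small jar, 30 mm across, 35 mm tall, loose on the base plate likewise; origin under its centre. Leave standing.
Things that resemble listed ones, but are neither listed nor needed, are in the scene too. What is shaped like the flux_jar but green or red is not meant.

How it is judged:
On the way, in this order (a step that is already met when the one before it is completed fails the run):
1. the carriage is fully home (within 4 mm) while the cover is still raised (value of joint carriage below 0.004 m and value of joint cover above 0.6 rad), for 0.2 s.
2. the cover is shut over the docked carriage (value of joint cover below 0.05 rad and value of joint carriage below 0.004 m), for 0.2 s.
At the end, for the whole second after the job is handed in: The carriage is within 4 mm of its home stop, the cover within 0.05 rad of shut, and both posts and the jar stand upright within 15 mm of where they started (all of step 2 and distance of each of post_a, post_b, flux_jar from where it was at the start of the episode below 0.015 m and angle between each of post_a, post_b, flux_jar's own z axis and vertical below 0.2 rad); the robot touches nothing.
It fails at once if the cover was brought down (below 0.5 rad) before the carriage was home (6 mm or more out) (value of joint cover below 0.5 rad and value of joint carriage above 0.006 m).
It fails at once if the circuit board was touched (over 1 N) (contact force between any of the fingers, the arm and board above 1 N).
It fails at once if the rubber strips under the cover were touched (over 1 N): the cover may only be pushed from outside, not pinched (contact force between any of the fingers, the arm and cover_pad above 1 N).
It fails at once if a post or the jar was moved (over 15 mm), lifted or knocked over (distance of any of post_a, post_b, flux_jar from where it was at the start of the episode above 0.015 m or angle between any of post_a, post_b, flux_jar's own z axis and vertical above 0.5 rad).
It also fails if it takes over 48 s, if anything falls off the work surface, if the arm or the gripper's body presses on something with over 40 N, if the wrist force passes 120 N, or if a joint passes its speed limit or range.

### The arm

A 7-joint arm with a two-finger parallel gripper is mounted at the origin on the work surface. World frame = base frame: x ahead of the robot, y to its left, z up, the work surface at z = 0. Lengths are in m, angles in rad, forces in N, time in s.
With the tool pointing down it reaches from about 0.425 to 0.875 m from the base axis. Payload 8.4 kg.
Tool frame: the origin (TCP) lies midway between the tips of the shut fingers; the grasp point (between the pads) lies 19 mm behind it; z points along the fingers, y is the direction in which the jaws open and shut (so a half turn about z gives the same grasp; the last joint's range is limited). The gripper opens to 85 mm and grips with 20 to 120 N. Pads are 22 mm wide; open, the fingers measure 114 mm over their backs; the gripper's body (76 mm by 85 mm) begins 54 mm behind the grasp point. The pads swing forward as they close: fully open they stand 13 mm farther back than shut.
Start: joints at [-1.42, 0.333, 0.04, 1.465, -0.013, 1.343, -0.059], TCP at [0.161, 0.63, 0.231] pointing down, gripper open.
Joint ranges: [-2.58, 2.58], [-0.38, 2.09], [-1.3, 1.39], [0.25, 2.4], [-1.5, 4.64], [0.08, 2.09], [-2.65, 2.65]. Speed limits (rad/s): [2.22, 2.22, 2.79, 2.79, 3.14, 3.14, 3.14].

### API

Orientations are given as a rotation vector (axis times angle).
In Python, from rig import arm gives the robot as it stands. Calls block until the motion is done:
- arm.movep(position, orientation): joint-space move of the TCP to a pose.
- arm.movel(position, orientation=None, velocity=0.15, force_limit=None): straight line of the TCP; orientation=None keeps the orientation; velocity is the mean speed in m/s. With force_limit (N) it stops when the force on the tool has changed by that much, and returns True; else False.
- arm.move_j(angles): joint-space move.
- arm.command_gripper(opening): opening from 0.0 (shut) to 1.0 (fully open); the grip force is fixed at half the most; returns when the fingers have stopped.
- arm.wait(seconds).
- arm.solve_ik(position, orientation): joint angles nearest the present ones, or None.
- arm.get_state(): the state.
- arm.capture(name): name is "scene" or "top" or "wrist"; returns a dict with "frame" (420x560x3 uint8, blue, green, red), "fx", "fy", "cx", "cy" (pixels), "T" (4x4, takes a point from camera to world coordinates). Camera axes: x right, y down, z forward; pixel columns grow to the right and rows downward; lengths in m; the calibration is good to about 2 mm. A picture is of the moment at which its call begins. There is no depth.
A pose or a line that the arm cannot do raises arm.Unreachable and nothing moves.
- arm.job_done(): hands the job in, once; it reports no verdict.
Trained networks look in the newest picture that a camera, given by its name, has taken for a name from the list of things; names that differ only in an ending like _2 or _b are one class to them, and where a whole thing is asked for, a point or a joint stands for the part that bears it (a point fixed in the world has none). Each returns a list of dicts, best first, with "confidence" (0 to 1); they miss things now and then, are a little off and sometimes report something else, mostly with a low value. They report only what shows in the picture. A call takes as long as a camera call. They do not tell look-alikes from the thing itself.
- arm.regions_of(camera, name): "mask" (420x560 bool, what is visible of it) and "uv" ([column, row] in pixels, amid what is visible of it).
The state is a dict: "time": time; "joints": joint angles; "joint_velocities": joint speeds; "tau": joint torques, N m; "ee_pos": TCP position; "tcp_rot": TCP orientation; "force": force on the tool from outside, world axes, zero at the start; "wrist_torque": the same for the moment, N m; "finger_gap": opening from 0.0 (shut) to 1.0 (fully open).
Only numpy, scipy, OpenCV 4.12 (cv2) and the standard library are available. Lean on these libraries where they do the work, as an engineer would, in place of code of your own. Each camera call takes 0.05 s, during which the arm holds its last target. There are 200 camera calls.

## Working session

There is one attempt and no reset: what is moved stays moved. The work goes in short steps, each a Python script; the robot and the scene stay as the last script left them, time stands still between calls to the robot, and variables do not carry over. Pictures are saved under pics/ and viewed, about 8 in all and at most 12, crops included, and the job is handed in when it is done.

```bash
mkdir -p pics; ls
python3 - <<'E'
from rig import arm
import cv2,numpy as np
for n in ["scene","top"]:
    c=arm.capture(n); cv2.imwrite(f"pics/{n}0.png",c["frame"])
    print(n,c["fx"],c["fy"],c["cx"],c["cy"]); print(np.round(c["T"],4).tolist())
    for k in ["station","carriage","cover","board","post_a","flux_jar","cover_edge"]:
        try: print(k,[(np.round(r["uv"]).tolist(),round(r["confidence"],2),int(r["mask"].sum())) for r in arm.regions_of(n,k)][:5])
        except Exception as e: print(k,e)
print(arm.get_state())
a=np.hstack([cv2.imread("pics/scene0.png"),cv2.imread("pics/top0.png")])
E
```

```text
pics
scene 454.23047996107726 454.23047996107726 277.3000311695593 211.01552006676306
[[-0.2206, 0.6489, -0.7282, 1.0498], [0.9753, 0.1547, -0.1576, 0.1537], [0.0104, -0.7449, -0.667, 0.5593], [0.0, 0.0, 0.0, 1.0]]
station [([282.0, 260.0], 0.6, 29458)]
carriage [([244.0, 241.0], 0.96, 4285)]
cover []
board [([248.0, 241.0], 0.66, 2466), ([350.0, 189.0], 0.59, 262)]
post_a [([353.0, 293.0], 0.63, 369), ([221.0, 284.0], 0.58, 338)]
flux_jar [([292.0, 204.0], 0.64, 338), ([344.0, 181.0], 0.53, 167), ([305.0, 173.0], 0.5, 320)]
cover_edge [([352.0, 194.0], 0.78, 1022)]
top 438.889564574131 438.889564574131 270.8411453234963 211.99025295868836
[[0.0218, -0.9835, 0.1793, 0.4203], [-0.9991, -0.028, -0.0323, 0.0359], [0.0368, -0.1784, -0.9833, 0.725], [0.0, 0.0, 0.0, 1.0]]
station [([248.0, 222.0], 0.81, 36898), ([169.0, 210.0], 0.54, 853)]
carriage [([285.0, 208.0], 0.85, 5248), ([173.0, 203.0], 0.37, 343)]
cover [([170.0, 207.0], 0.8, 971)]
board [([281.0, 209.0], 0.72, 3603), ([170.0, 205.0], 0.18, 975)]
post_a [([284.0, 208.0], 0.56, 5236), ([171.0, 165.0], 0.52, 189), ([288.0, 154.0], 0.51, 214)]
flux_jar [([189.0, 346.0], 0.83, 371), ([246.0, 272.0], 0.82, 285), ([239.0, 340.0], 0.63, 337)]
cover_edge [([168.0, 210.0], 0.7, 980)]
{'time': 0.8, 'joints': array([-1.42019212,  0.33317328,  0.0399204 ,  1.46541289, -0.01337852,
        1.34331011, -0.05850926]), 'joint_velocities': array([ 0.0010696 , -0.00130221,  0.0002974 , -0.0009273 ,  0.00136858,
       -0.0014373 , -0.00032251]), 'tau': array([ 1.12416481e-03, -6.58234763e+01,  1.36379667e+00, -4.05793190e+01,
        1.69007300e-02,  2.90439013e-03,  3.20026697e-05]), 'ee_pos': array([0.16071259, 0.62978132, 0.23131914]), 'tcp_rot': array([ 3.91454914e-01,  3.11709234e+00, -6.09797811e-05]), 'force': array([ 0.07663593, -0.06732966, -0.89993223]), 'wrist_torque': array([-0.01068113,  0.01070675,  0.00767066]), 'finger_gap': 0.99590405417349}
```

View pics/scene0.png

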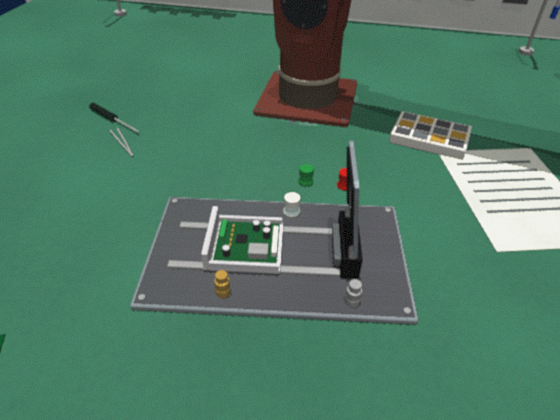

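View pics/top0.png

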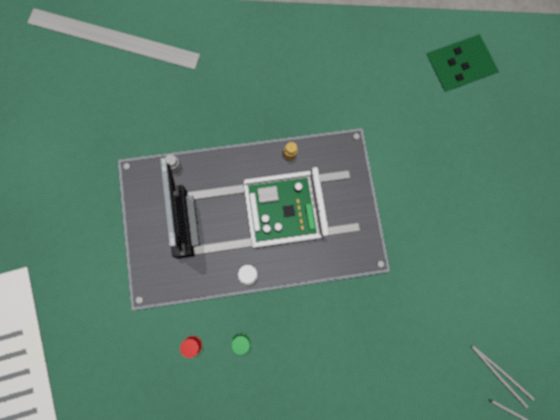

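The top view (270 px per 0.4 m or so) shows the station with its +y (contact block at 185,222 and cover edge-on at 170,205) to the left. The carriage end wall is at (320,202), the brass post at (291,150), the steel post at (171,162) and the white jar at (248,274). The look-alikes are the red jar (190,347), the green jar (240,345) and a loose green board (462,62), all off the plate. The carriage to push is the one on the plate, and no grasp is needed. Next I'll fit the station pose and both joint values.

```bash
cat > h.py <<'E'
from rig import arm
import cv2,numpy as np
from scipy.optimize import minimize
from scipy.spatial.transform import Rotation as R
def back(c,uv,z):
    uv=np.asarray(uv,float).reshape(-1,2);T=c["T"]
    d=np.c_[(uv[:,0]-c["cx"])/c["fx"],(uv[:,1]-c["cy"])/c["fy"],np.ones(len(uv))]@T[:3,:3].T
    return T[:3,3]+d*((z-T[2,3])/d[:,2])[:,None]
def proj(c,P):
    q=(np.asarray(P)-c["T"][:3,3])@c["T"][:3,:3]
    return np.c_[q[:,0]/q[:,2]*c["fx"]+c["cx"],q[:,1]/q[:,2]*c["fy"]+c["cy"]]
def S(st,p):   # station -> world
    p=np.asarray(p,float).reshape(-1,3);c,s=np.cos(st[2]),np.sin(st[2])
    return np.c_[st[0]+c*p[:,0]-s*p[:,1],st[1]+s*p[:,0]+c*p[:,1],p[:,2]]
def hull(c,P):
    m=np.zeros((420,560),np.uint8);cv2.fillConvexPoly(m,cv2.convexHull(np.round(proj(c,P)*8).astype(np.int32)),1,shift=3);return m>0
def box(x,y,z): return np.array([[a,b,d] for a in x for b in y for d in z])
def cover(t,x=.055):
    u=np.array([0,-np.cos(t),np.sin(t)]);n=np.array([0,np.sin(t),np.cos(t)])
    return np.array([[a,.115,.064]+r*u+h*n for a in(-x,x) for r in(0,.13) for h in(0,.006)])
iou=lambda a,b:(a&b).sum()/max(1,(a|b).sum())
E
python3 - <<'E'
from h import *
C={n:arm.capture(n) for n in["scene","top"]}
M={n:{k:arm.regions_of(n,k)[0]["mask"] for k in["station","carriage","cover_edge"]} for n in C}
for n in C:
    m=(M[n]["station"]|M[n]["carriage"]|M[n]["cover_edge"]).astype(np.uint8)
    m=cv2.morphologyEx(m,cv2.MORPH_OPEN,np.ones((15,15)))
    ct=max(cv2.findContours(m,cv2.RETR_EXTERNAL,cv2.CHAIN_APPROX_NONE)[0],key=cv2.contourArea)
    w=back(C[n],ct,.0125)[:,:2]*1000
    print(n,cv2.minAreaRect(w.astype(np.float32)))
def fs(p):
    b=box((-.125,.125),(-.21,.21),(0,.0125))
    return -sum(iou(hull(C[n],S(p,b))|M[n]["cover_edge"],M[n]["station"]|M[n]["carriage"]|M[n]["cover_edge"]) for n in C)
w=back(C["top"],[[252,218]],.0125)[0]
r=minimize(fs,[w[0],w[1],.05],method="Nelder-Mead",options=dict(initial_simplex=np.array([w[0],w[1],.05])+np.array([[0,0,0],[.02,0,0],[0,.02,0],[0,0,.1]])))
st=r.x;print("station",st,r.fun);np.save("st.npy",st)
for n in C:
    s=[iou(hull(C[n],S(st,cover(t))),M[n]["cover_edge"]) for t in np.arange(1,1.8,.02)]
    print(n,"cover",1+.02*np.argmax(s),max(s))
    # end wall + tray outline
    s=[iou(hull(C[n],S(st,np.r_[box((-.055,.055),(-.03-d,-.02-d),(.0185,.0545)),box((-.055,.055),(-.02-d,.09-d),(.0185,.035))])),M[n]["carriage"]) for d in np.arange(0.03,.12,.002)]
    print(n,"carriage",.03+.002*np.argmax(s),max(s))
# overlay, zoomed
def draw(n,d,t):
    im=C[n]["frame"].copy()
    for P,col in[(box((-.125,.125),(-.21,.21),(.0125,.0126)),(0,255,255)),(box((-.055,.055),(-.03-d,-.02-d),(.0185,.0545)),(0,0,255)),(cover(t),(255,0,255))]:
        cv2.polylines(im,[cv2.convexHull(np.round(proj(C[n],S(st,P))).astype(np.int32))],True,col,1)
    return im
import pickle;pickle.dump(C,open("C.pkl","wb"))
d,t=.03+.002*np.argmax(s),1.5
a=cv2.resize(draw("scene",d,t)[130:330,130:420],None,fx=2,fy=2);b=cv2.resize(draw("top",d,t)[120:310,110:400],None,fx=1.4,fy=1.4)
cv2.imwrite("pics/ov.png",a)
for n,uv in[("brass",(291,150)),("steel",(172,161)),("jar",(248,274))]: 
    q=back(C["top"],[uv],.05)[0]-np.r_[st[:2],0]; c,s_=np.cos(st[2]),np.sin(st[2]); print(n,c*q[0]+s_*q[1],-s_*q[0]+c*q[1])
E
```

```text
scene ((551.7440185546875, 46.61552429199219), (254.84133911132812, 417.9346923828125), 9.805730819702148)
top ((545.4491577148438, 43.767120361328125), (250.15892028808594, 419.1459045410156), 9.920577049255371)
station [0.54556215 0.0434166  0.17122677] -1.8945058190259167
scene cover 1.46 0.8234250221827861
scene carriage 0.08 0.89375
top cover 1.46 0.8167400881057268
top carriage 0.082 0.9600719424460432
brass 0.08842584913266592 -0.07612514543451065
steel 0.09632444036738051 0.11396027264704389
jar -0.09707377157529333 0.019790805622203443
```

View pics/ov.png

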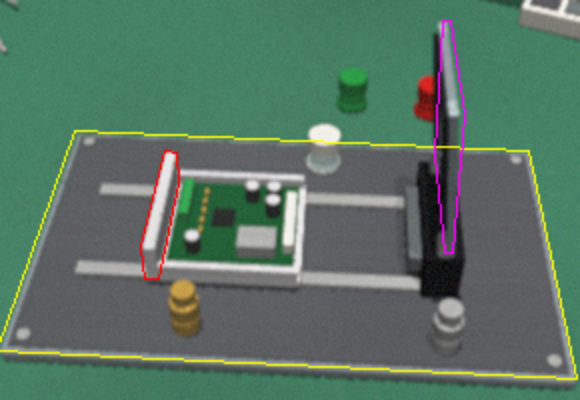

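The overlay fits: the plate outline and end wall (155,215 in the crop) line up, with the carriage about 81 mm out and the cover at about 1.46 rad. The posts and jar are clear of the push lane. Next I'll go behind the end wall and push it.

```bash
cat >> h.py <<'E'
st=np.load("st.npy") if __import__("os").path.exists("st.npy") else None
def rot(flip=0,tilt=0):  # tool down, jaws along station x; tilt: tool z leans towards station -y
    return (R.from_euler("z",st[2])*R.from_euler("x",-tilt)*R.from_matrix(np.array([[0,1,0],[1,0,0],[0,0,-1.]]))*R.from_euler("z",np.pi*flip)).as_rotvec()
W=lambda y,z,x=0:S(st,[x,y,z])[0]
E
python3 - <<'E'
from h import *
s=arm.get_state()
for f in(0,1):
    for y,z in[(-.15,.3),(-.15,.03),(-.04,.03),(.15,.3),(.15,.15),(0,.07)]:
        q=arm.solve_ik(W(y,z),rot(f)); print(f,y,z,None if q is None else np.round(q,2))
E
```

```text
0 -0.15 0.3 [-0.75  0.24  1.03  1.57 -0.21  1.45  0.47]
0 -0.15 0.03 [-0.6   0.53  0.89  1.88 -0.5   0.97  0.69]
0 -0.04 0.03 [-0.81  0.46  0.88  1.95 -0.44  0.94  0.46]
0 0.15 0.3 [-0.98  0.11  0.61  1.62 -0.06  1.43 -0.2 ]
0 0.15 0.15 [-0.93  0.21  0.56  1.83 -0.13  1.13 -0.15]
0 0 0.07 [-0.82  0.34  0.78  1.93 -0.29  0.98  0.26]
1 -0.15 0.3 [-0.87  0.31  1.22  1.57 -0.29  1.46 -2.6 ]
1 -0.15 0.03 [-0.79  0.74  1.21  1.88 -0.79  1.1  -2.23]
1 -0.04 0.03 [-1.02  0.68  1.22  1.95 -0.74  1.06 -2.44]
1 0.15 0.3 None
1 0.15 0.15 [ 0.47  0.39 -1.09  1.76  0.37  1.21  2.59]
1 0 0.07 [-1.12  0.56  1.22  1.94 -0.6   1.08 -2.6 ]
```

Run:
```python
from h import *
s=arm.get_state(); p=s["ee_pos"].copy(); p[2]=.33
arm.movel(p,velocity=.3); arm.command_gripper(0.0)
arm.movep(W(-.15,.30),rot()); arm.movel(W(-.15,.03),velocity=.25)
s=arm.get_state(); print(s["time"],s["ee_pos"],W(-.15,.03),s["force"],s["finger_gap"])
r=arm.movel(W(-.03,.03),velocity=.06,force_limit=15)
s=arm.get_state(); q=s["ee_pos"]-np.r_[st[:2],0]; print(r,s["time"],"station y",-np.sin(st[2])*q[0]+np.cos(st[2])*q[1],s["force"])
c=arm.capture("scene");cv2.imwrite("pics/s1.png",cv2.resize(c["frame"][130:330,130:420],None,fx=2,fy=2))
```

```text
6.6333 [ 0.57198557 -0.10466557  0.03121896] [ 0.57112085 -0.10438987  0.03      ] [ 0.54286588  0.5210584  -0.72859519] -0.00023975084267839207
True 8.2667 station y -0.040887083190365894 [ 0.05989655 -1.63410997  0.5168624 ]
```

View pics/s1.png

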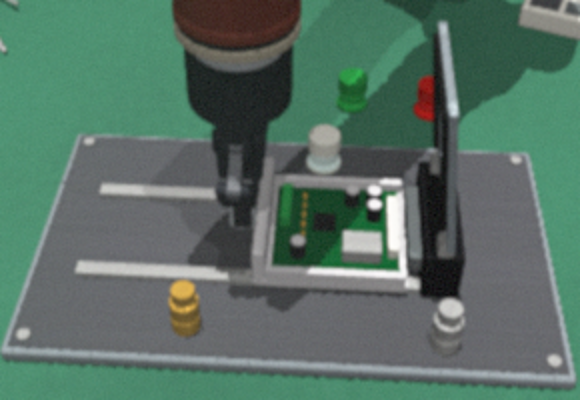

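The tool stopped at station y = -41 mm, the predicted home contact, and the tray's front (410,235) meets the block's contact strip. I'll press once more slowly to confirm the hard stop, then retreat and measure.

```bash
cat >> h.py <<'E'
def sy():
    s=arm.get_state();q=s["ee_pos"]-np.r_[st[:2],0];return -np.sin(st[2])*q[0]+np.cos(st[2])*q[1]
E
python3 - <<'E'
from h import *
r=arm.movel(W(-.03,.03),velocity=.015,force_limit=12)
print(r,sy(),arm.get_state()["force"]); arm.wait(.3); print(sy(),arm.get_state()["force"],arm.get_state()["time"])
arm.movel(W(-.07,.03),velocity=.15); arm.movel(W(-.09,.30),velocity=.35)
for n in["scene","top"]:
    c=arm.capture(n);m=arm.regions_of(n,"carriage");k=arm.regions_of(n,"cover_edge")
    if m:
        s=[iou(hull(c,S(st,np.r_[box((-.055,.055),(-.03-d,-.02-d),(.0185,.0545)),box((-.055,.055),(-.02-d,.09-d),(.0185,.035))])),m[0]["mask"]) for d in np.arange(-.01,.03,.001)]
        print(n,-.01+.001*np.argmax(s),max(s))
    if k:
        s=[iou(hull(c,S(st,cover(t))),k[0]["mask"]) for t in np.arange(1,1.8,.02)];print("cover",1+.02*np.argmax(s),max(s))
q0=arm.get_state()["joints"]
for t in np.arange(1.46,-.05,-.3):
  for tilt in(0,.4):
    P=W(.15,.1); print(round(t,2),tilt,arm.solve_ik(W(.115-.112*np.cos(t)+.006*np.sin(t)+.011,.064+.112*np.sin(t)+.006*np.cos(t)),rot(0,tilt)) is not None,end=" ")
print(arm.get_state()["time"])
E
```

```text
True -0.04102403224524784 [ 0.90920418 -0.68050323  0.4064122 ]
-0.04105583609590297 [ 0.09142821 -0.67953258 -0.20777061] 8.9917
scene 0.0 0.8987341772151899
cover 1.46 0.8394833948339483
top 0.0 0.9428881257907102
cover 1.46 0.8504016064257028
1.46 0 True 1.46 0.4 True 1.16 0 True 1.16 0.4 True 0.86 0 True 0.86 0.4 True 0.56 0 True 0.56 0.4 True 0.26 0 True 0.26 0.4 True -0.04 0 True -0.04 0.4 True 10.5583
```

The carriage is home: both cameras fit 0 mm, and the stop was felt at 12 N. Now the cover, pushed from its outer side along its arc.

Run:
```python
from h import *
P=lambda t,r=.112:(.115-r*np.cos(t)+.006*np.sin(t)+.011,.064+r*np.sin(t)+.006*np.cos(t))
arm.movel(W(.16,.30),rot(),velocity=.3)
arm.movel(W(.16,P(1.46)[1]),velocity=.25)
print(arm.get_state()["time"],arm.get_state()["force"])
for t in[1.4,1.2,1,.8,.6,.4,.2,.08]:
    r=arm.movel(W(*P(t)),velocity=.12,force_limit=15)
    s=arm.get_state();print(t,r,np.round(s["force"],1),round(sy()-P(t)[0],4),round(s["ee_pos"][2]-P(t)[1],4))
    if r:break
else:
    r=arm.movel(W(P(0)[0],.055),velocity=.03,force_limit=15);s=arm.get_state();print(r,s["ee_pos"][2],s["force"],s["time"])
c=arm.capture("scene");cv2.imwrite("pics/s2.png",cv2.resize(c["frame"][130:330,130:420],None,fx=2,fy=2))
```

```text
12.1917 [0.4494461  0.05652097 0.37769347]
1.4 False [-0.3  0.3 -0.6] 0.0002 0.0005
1.2 False [0.3 0.2 0.8] 0.0002 -0.0
1 False [ 0.9  0.  -0.3] 0.0001 -0.0
0.8 False [-0.3  0.2 -0.9] 0.0001 0.0
0.6 False [-0.2 -0.1  0.3] 0.0002 0.0001
0.4 False [ 0.1 -0.   0.2] 0.0001 0.0001
0.2 False [-0.4 -0.   0.1] 0.0001 0.0
0.08 False [0.1 0.1 0.8] 0.0001 0.0001
True 0.06998069136663143 [-4.86721622  0.47011763 14.44526671] 15.4583
```

View pics/s2.png

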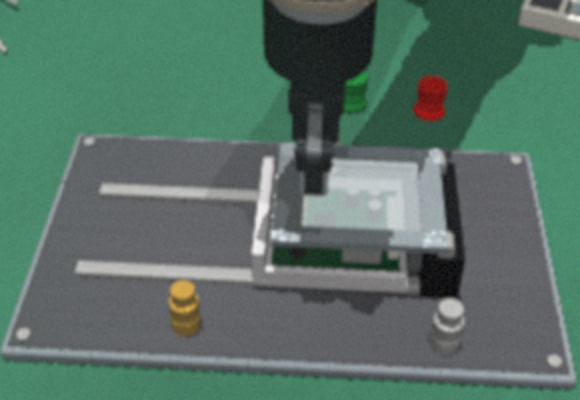

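The cover lies level (280-440, 150-240) and contact stopped at z = 70.0 mm, the shut height. I'll press once more, back off, and measure everything.

Run:
```python
from h import *
import pickle
z0=arm.get_state()["ee_pos"]
arm.movel(z0+[0,0,-.01],velocity=.02,force_limit=15);print(arm.get_state()["ee_pos"][2]);arm.wait(.3)
p=arm.get_state()["ee_pos"];arm.movel(p+[0,0,.05],velocity=.1);arm.movel(W(-.05,.33),velocity=.35); arm.movel(W(-.25,.33),velocity=.35)
C=pickle.load(open("C.pkl","rb"))
for n in["scene","top"]:
    c=arm.capture(n);k=arm.regions_of(n,"cover")
    if k:
        s=[iou(hull(c,S(st,cover(t))),k[0]["mask"]) for t in np.arange(-.1,.3,.01)];print(n,"cover",-.1+.01*np.argmax(s),max(s))
    for nm in("post_a","flux_jar"):print(nm,[(np.round(r["uv"]).tolist(),round(r["confidence"],2)) for r in arm.regions_of(n,nm)])
    im=c["frame"].copy()
    for P,col in[(box((-.055,.055),(-.03,-.02),(.0185,.0545)),(0,0,255)),(cover(0),(255,0,255))]:
        cv2.polylines(im,[cv2.convexHull(np.round(proj(c,S(st,P))).astype(np.int32))],True,col,1)
    cv2.imwrite(f"pics/end_{n}.png",cv2.resize((im[130:330,130:420] if n=="scene" else im[120:320,110:400]),None,fx=1.35,fy=1.35))
cv2.imwrite("pics/end.png",np.hstack([cv2.imread("pics/end_scene.png"),cv2.imread("pics/end_top.png")]))
s=arm.get_state();print(s["time"],s["force"],s["ee_pos"])
```

```text
0.0700040747655275
scene cover -0.010000000000000009 0.9607538802660753
post_a [([220.0, 286.0], 0.8), ([354.0, 293.0], 0.61), ([306.0, 229.0], 0.45)]
flux_jar [([293.0, 198.0], 0.68), ([308.0, 174.0], 0.68), ([344.0, 178.0], 0.6)]
top cover 0.009999999999999995 0.9828873677660237
post_a [([288.0, 154.0], 0.51), ([173.0, 164.0], 0.5), ([220.0, 216.0], 0.25)]
flux_jar [([189.0, 347.0], 0.91), ([239.0, 339.0], 0.62), ([246.0, 272.0], 0.53)]
18.6583 [-0.35440186  0.47760815  0.41746601] [ 0.58833367 -0.202083    0.33010962]
```

View pics/end.png

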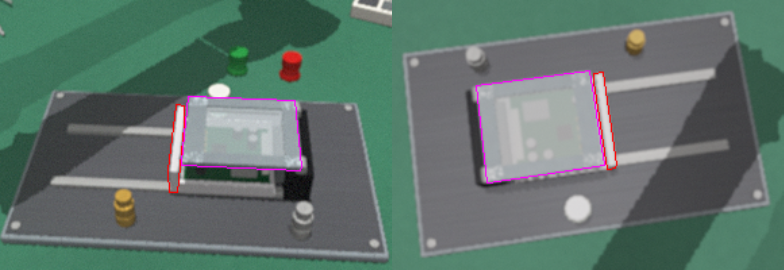

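The end wall and cover sit on the predicted home and shut outlines in both views. The posts and jar are upright at their starting pixels, and the arm is clear, so I'm handing in.

```bash
python3 -c "
from rig import arm
print(arm.job_done())"
```

```text
the job is handed in; nothing more can be done
None
```

The carriage is home and the cover is shut over it. I handed the job in shortly after 18.7 s of robot time (limit 48 s), and the interface gave no verdict.

- **Carriage:** I pushed it about 81 mm with the shut fingertips on the end wall. It stopped at the predicted home contact, and a second slow 12 N press met the same stop. With the cover still at 1.46 rad, both cameras fitted 0 mm from home. After the cover was shut, the end wall still lined up with its home outline in both views.
- **Cover:** I pushed it from its outer face along its arc until contact at z = 70.0 mm, the shut height. A second press stopped at the same height. The camera fits gave -0.01 and +0.01 rad.
- **Posts and jar:** both posts and the white jar stand upright. They are within about 2 px of their starting positions in the top view. In the scene view the reported jar position shifted 6 px in row because the cover now partly hides it.
- **Contacts:** the arm ended about 0.33 m up, clear of everything. I pushed only on the end wall and the cover's outer face, so no board or rubber-strip contact is expected, though I had no direct reading of it. No check failed.

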